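Shut and fasten the cover of a lathe's electrical enclosure

TASK

Swing the cover of the lathe's electrical enclosure down shut, then lock both of its quarter-turn fasteners: press each wing head in against its spring until you feel the clip's leaf, turn it a quarter turn clockwise while pressed so that the cam catches, and let go. Push no harder than that needs, so that the spring clips inside are not bent, and do not disturb the other things on the bench.

Things in the scene. Friction and masses are not known exactly. Their poses are not given: they have to be found in the camera images.
- enclosure: Beige sheet-steel electrical enclosure, 240 (x) x 300 (y) x 90 mm tall, fixed to the bench; origin at the centre of its underside, z up. Its -x side is the front, towards the robot. The cover is hinged along the far (+x) top rim; its free edge comes down on the front rim.
- cover (a joint): Opening angle of the cream sheet cover, rad: 0 = shut, positive = free edge lifted. 248 mm from hinge line to free edge, 312 mm wide, 4 mm thick with a 12 mm folded lip, 0.6 kg; shut, its top face is 94.5 mm above the bench. Stiff friction hinge: it stays where it is left and needs about 1 to 4 N on the top face near the free edge to go down.
- cover_hinge (a point): Mid-width of the cover, above the hinge line (enclosure +120, 0, 90.5 mm), on the cover's top face, 4 mm above that line. Turns with the cover.
- cover_edge (a point): Point of the cover's top face at mid-width, 220 mm from the hinge line (28 mm inside the free edge), midway between the two fasteners: a good place to push. z points out of the top face.
- head_l (a point): Top centre of the left (+y) fastener's black wing, on its axis, 215 mm from the hinge line, y +115 mm of mid-width. z out of the cover, x along the wing. Wing 36 (x) x 10 (y) x 24 mm tall, on a round flange 34 mm across, 4 mm thick, that turns and sinks with it. Sprung out, the wing's top is 49 mm and the flange's underside 21 mm above the cover's top face.
- press_l (a joint): Depth the left (+y) head is pressed in, m: 0 = sprung out, most 0.020. Spring 2 N + 0.4 N/mm. Cover shut, wing unlocked: at 8 to 17 mm the cross pin is through the clip's slot and can turn; 0.3 mm deeper it meets the leaf spring, 15 N/mm stiffer. That depth differs per clip, unseen: find it by feel. A total push of 12 to 18 N is always deep enough and safe. Caught and let go: 5.5 to 14.5 mm.
- turn_l (a joint): Turn of the left (+y) head, rad, clockwise from above: 0 = unlocked (wing along enclosure x), 1.571 = locked (wing parallel to the free edge). Turns freely when sprung out, locking nothing. Pressed in, the pin passes a crest at about 0.4 to 1.3, then springs up 2.5 mm into the cam's notch, 1.3 to 1.73; end stop there. Takes under 0.2 N m. Let go short of the notch it is not locked.
- bracket_l: Steel bracket and spring clip inside the left (+y) front corner of the enclosure, under the fastener; origin on the stud's axis at bench level. More than 13 N on the clip bends it: a push on the head above about 18.5 N, pressing a pin that is not over its slot (wing more than 0.15 rad off), or forcing the turn before it is deep enough.
- head_r (a point): Top centre of the right (-y) fastener's black wing, on its axis, 215 mm from the hinge line, y -115 mm of mid-width. z out of the cover, x along the wing. Wing 36 (x) x 10 (y) x 24 mm tall, on a round flange 34 mm across, 4 mm thick, that turns and sinks with it. Sprung out, the wing's top is 49 mm and the flange's underside 21 mm above the cover's top face.
- press_r (a joint): Depth the right (-y) head is pressed in, m: 0 = sprung out, most 0.020. Spring 2 N + 0.4 N/mm. Cover shut, wing unlocked: at 8 to 17 mm the cross pin is through the clip's slot and can turn; 0.3 mm deeper it meets the leaf spring, 15 N/mm stiffer. That depth differs per clip, unseen: find it by feel. A total push of 12 to 18 N is always deep enough and safe. Caught and let go: 5.5 to 14.5 mm.
- turn_r (a joint): Turn of the right (-y) head, rad, clockwise from above: 0 = unlocked (wing along enclosure x), 1.571 = locked (wing parallel to the free edge). Turns freely when sprung out, locking nothing. Pressed in, the pin passes a crest at about 0.4 to 1.3, then springs up 2.5 mm into the cam's notch, 1.3 to 1.73; end stop there. Takes under 0.2 N m. Let go short of the notch it is not locked.
- bracket_r: Steel bracket and spring clip inside the right (-y) front corner of the enclosure, under the fastener; origin on the stud's axis at bench level. More than 13 N on the clip bends it: a push on the head above about 18.5 N, pressing a pin that is not over its slot (wing more than 0.15 rad off), or forcing the turn before it is deep enough.
- screwdriver: terminal screwdriver, yellow handle, 190 mm long, lying on the bench just right of the enclosure; bystander. Origin at the centre of its underside.
- relay: plug-in relay, clear grey body on a black foot, 30 x 24 x 43 mm, standing just left of the enclosure; bystander. Origin at the centre of its underside.
- bushing: turned steel flanged bushing, 48 mm across, 45 mm tall, standing right of the enclosure; bystander. Origin at the centre of its underside.
- chuck_key: T-shaped lathe chuck key, 140 x 160 mm, lying on the ribbed rubber mat at the right; bystander. Origin at the centre of its underside.
- drink: drinking-water bottle with blue cap, 66 mm across, 200 mm tall, at the left; bystander. Origin at the centre of its underside.
- oil_can: red can, 60 mm across, 150 mm tall, standing on the mat at the right; bystander. Origin at the centre of its underside.
- caliper: steel vernier caliper, 240 mm long, 10 mm thick, lying on the paper drawing at the left; bystander. Origin at the centre of its underside.

How it is judged:
On the way, in this order (a step that is already met when the one before it is completed fails the run):
1. the cover is shut on the rim (value of joint cover below 0.03 rad), for 0.2 s.
2. one fastener is caught: pressed in, turned a quarter turn and let go (value of joint cover below 0.03 rad and contact force between the fingers and anything else below 0.5 N and ((value of joint turn_l between 1.25 and 1.8 rad and value of joint press_l above 0.0045 m) or (value of joint turn_r between 1.25 and 1.8 rad and value of joint press_r above 0.0045 m))), for 0.2 s.
At the end, for the whole second after the job is handed in: The cover is shut (within 0.03 rad) and both heads are let go and at rest in the cams' notches: turned clockwise to between 1.25 and 1.80 rad and held in by the cam by more than 4.5 mm (value of joint cover below 0.03 rad and value of joint turn_l between 1.25 and 1.8 rad and value of joint each of press_l, press_r above 0.0045 m and value of joint turn_r between 1.25 and 1.8 rad and velocity of joint each of turn_l, turn_r, cover below 0.05 rad/s and velocity of joint each of press_l, press_r below 0.05 m/s); the robot touches nothing.
It fails at once if the left spring clip is bent: more than 13 N on it (contact force between bracket_l and anything else above 13 N).
It fails at once if the right spring clip is bent: more than 13 N on it (contact force between bracket_r and anything else above 13 N).
It fails at once if another thing on the bench is disturbed (moved by more than 20 mm) (distance of any of screwdriver, relay, bushing, chuck_key, drink, oil_can, caliper from where it was at the start of the episode above 0.02 m).
It also fails if it takes over 72 s, if anything falls off the work surface, if the arm or the gripper's body presses on something with over 40 N, if the wrist force passes 120 N, or if a joint passes its speed limit or range.

ROBOT

A 6-joint arm with a two-finger parallel gripper is mounted at the origin on the work surface. World frame = base frame: x ahead of the robot, y to its left, z up, the work surface at z = 0. Lengths are in m, angles in rad, forces in N, time in s.
With the tool pointing down it reaches from about 0.25 to 0.725 m from the base axis. Payload 9.7 kg.
Tool frame: the origin (TCP) lies midway between the tips of the shut fingers; the grasp point (between the pads) lies 19 mm behind it; z points along the fingers, y is the line along which they close (so a half turn about z gives the same grasp; the last joint's range is limited). The gripper opens to 85 mm and grips with 20 to 120 N. Pads are 22 mm wide; open, the fingers measure 114 mm over their backs; the gripper's body (76 mm by 85 mm) begins 54 mm behind the grasp point. The pads swing forward as they close: fully open they stand 13 mm farther back than shut.
Start: joints at [1.172, 0.087, 0.176, 1.66, 0, 1.571], TCP at [0.214, 0.507, 0.231] pointing down, gripper open.
Joint ranges: [-3.13, 3.13], [-0.85, 1.81], [-1.15, 1.24], [-2.2, 2.28], [-1.44, 1.52], [-3.14, 3.14]. Speed limits (rad/s): [2.22, 2.22, 2.57, 3.14, 3.14, 3.14].

INTERFACE

Orientations are given as a unit quaternion [x, y, z, w].
In Python, from workcell import state, capture, get_calibration, hand_in, outline_of, tip_of gives the robot as it stands. The module is installed in compiled form; this text tells all that it offers.
- The arm moves only by the tool move_arm, never from a script. Its argument "steps" is a list of rows, each a list of 7 numbers: the shift along the world's x, y, z in m, then the turn, a rotation vector about the world's x, y, z in rad, then the closure, from -1 (fully open) to 1 (shut). In form: [[dx, dy, dz, wx, wy, wz, claw], ...]. A call has 1 to 5 rows; each row is the pose to reach, as a shift and turn from the pose commanded when the call began; what a row does not reach only later rows make up. A row lasts 1/10 s, in which the tool goes at most 50 mm and 8.59 degrees, less where a joint would pass 70% of its speed; a pose out of reach is approached as far as the arm can. A call with a gripper value outside its range is refused whole. The fingers move at their own pace and stop on an object; "force" is the grip in N (left out, the last holds). Time passes only in rows, so rows that repeat a pose let the fingers close. It gives the time, the measured TCP pose, the force, the opening and the grip force at its end, in the units of the state.
- state(): the state, without advancing time (a new reading comes with each control period).
- capture(name): name is "scene" or "side" or "wrist"; returns (picture, depth): 400x640x3 uint8, blue, green, red; 400x640 float32, m along the optical axis (not along the pixel's ray), 0 where there is no reading.
- get_calibration(name): a dict with "mtx" (3x3 intrinsics, pixels), "rvec" (rotation vector, rad) and "tvec" (3), from world to camera coordinates, as OpenCV has them. Camera axes: x right, y down, z forward; pixel columns grow to the right and rows downward; lengths in m; the calibration is good to about 2 mm. A picture is of the moment at which its call begins: read the wrist's pose just before it. get_calibration takes no time and is no camera call; for the wrist camera it gives the pose at the moment of the call.
- hand_in(): hands the job in; it is judged then, once.
Trained networks look in the newest picture that a camera, given by its name, has taken for a name from the list of things; names that differ only in an ending like _2 or _b are one class to them, and where a whole thing is asked for, a point or a joint stands for the part that bears it (a point fixed in the world has none). Each returns a list of dicts, best first, with "confidence" (0 to 1); they miss things now and then, are a little off and sometimes report something else, mostly with a low value. They report only what shows in the picture. A call takes as long as a camera call.
- outline_of(camera, name): "pixels" (400x640 bool, what is visible of it) and "centre" ([column, row] as shares, 0 to 1, of the picture: columns of its width, rows of its height, amid what is visible of it).
- tip_of(camera, name): "centre" ([column, row] as shares, 0 to 1, of the picture: columns of its width, rows of its height: a listed point, or the origin of a listed thing).
The state is a dict: "time_s": time; "joint_pos": joint angles; "joint_velocities": joint speeds; "effort": joint torques, N m; "ee_pos": TCP position; "ee_rot": TCP orientation; "wrist_force": force on the tool from outside, world axes, zero at the start; "moment": the same for the moment, N m; "opening": finger opening in m; "grasp_force": force on a finger pad.
Only numpy, scipy, OpenCV 4.12 (cv2) and the standard library are available. Lean on these libraries where they do the work, as an engineer would, in place of code of your own. Each camera call takes 0.05 s, during which the arm holds its last target. There are 200 camera calls.

## Working session

There is one attempt and no reset: what is moved stays moved. The work goes in short steps, Python scripts to look and compute and a tool call to move; the robot and the scene stay as the last step left them, time stands still between calls to the robot, and variables do not carry over. Pictures are saved under pics/ and viewed, at most 10 in all, crops included, and the job is handed in when it is done.

Besides the shell and the picture viewer there is one more tool, called after "Call:" as name(argument=value, ...) on one line, values as JSON. move_arm: Moves the arm, as the interface text tells. Its arguments: {"type":"object","properties":{"steps":{"type":"array","items":{"type":"array","items":{"type":"number"}}},"force":{"type":"number"}},"required":["steps"]}

```bash
mkdir -p pics; cat > h.py <<'E'
import numpy as np, cv2
from workcell import *
def snap(cam,f=None):
    c=get_calibration(cam); p,d=capture(cam)
    if f: cv2.imwrite('pics/'+f,p)
    return c,p,d
def back(c,d,u,v,r=2):
    w=d[max(0,int(v)-r):int(v)+r+1,max(0,int(u)-r):int(u)+r+1]; w=w[w>0]
    if not len(w): return None
    z=np.median(w); K=np.array(c['mtx']);R=cv2.Rodrigues(np.array(c['rvec'],float))[0]
    pc=np.linalg.inv(K)@[u,v,1]*z
    return R.T@(pc-np.array(c['tvec'],float).ravel())
E
python3 - <<'E'
from h import *
s=state(); print({k:np.round(v,3).tolist() for k,v in s.items()})
for cam in['scene','side']:
    c,p,d=snap(cam,cam+'0.png')
    for n in['cover_hinge','cover_edge','head_l','head_r','enclosure','bracket_l']:
        for t in tip_of(cam,n)[:2]:
            u,v=t['centre'][0]*640,t['centre'][1]*400
            print(cam,n,round(t['confidence'],2),round(u),round(v),np.round(back(c,d,u,v),3))
a,b=cv2.imread('pics/scene0.png'),cv2.imread('pics/side0.png')
E
```

```text
{'time_s': 0.0, 'joint_pos': [1.172, 0.087, 0.175, 1.66, 0.0, 1.571], 'joint_velocities': [-0.0, 0.0, -0.0, -0.001, 0.0, 0.001], 'effort': [0.001, -52.039, 46.48, 0.016, -0.0, -0.0], 'ee_pos': [0.213, 0.507, 0.231], 'ee_rot': [0.198, 0.98, -0.001, -0.0], 'wrist_force': [0.404, 0.339, -0.029], 'moment': [-0.01, -0.006, 0.007], 'grasp_force': 0.0, 'opening': 0.085}
scene cover_hinge 0.65 282 194 [0.737 0.001 0.102]
scene head_l 0.67 316 182 [0.619 0.087 0.29 ]
scene head_l 0.66 301 116 [ 0.686 -0.138  0.288]
scene head_r 0.67 316 182 [0.619 0.087 0.29 ]
scene head_r 0.66 301 116 [ 0.686 -0.138  0.288]
scene enclosure 0.93 321 204 [0.606 0.105 0.223]
scene bracket_l 0.54 339 172 [0.565 0.035 0.272]
scene bracket_l 0.45 359 233 [0.501 0.088 0.062]
side cover_hinge 0.64 368 195 [ 0.74  -0.015  0.104]
side cover_edge 0.92 331 157 [ 0.62  -0.015  0.248]
side head_l 0.57 374 158 [ 0.686 -0.143  0.289]
side head_l 0.51 325 133 [0.86  0.651 0.048]
side head_r 0.57 374 158 [ 0.686 -0.143  0.289]
side head_r 0.51 325 133 [0.86  0.651 0.048]
side enclosure 0.88 332 231 [ 0.601 -0.074  0.04 ]
side bracket_l 0.55 354 369 [ 0.471 -0.512  0.013]
```

```bash
ls pics
```

```text
scene0.png
side0.png
```

View pics/scene0.png

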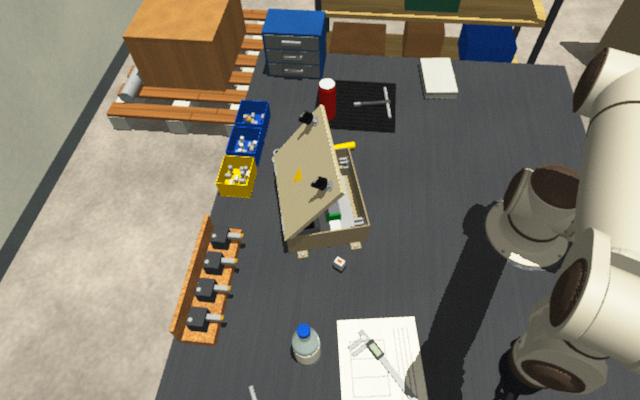

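View pics/side0.png

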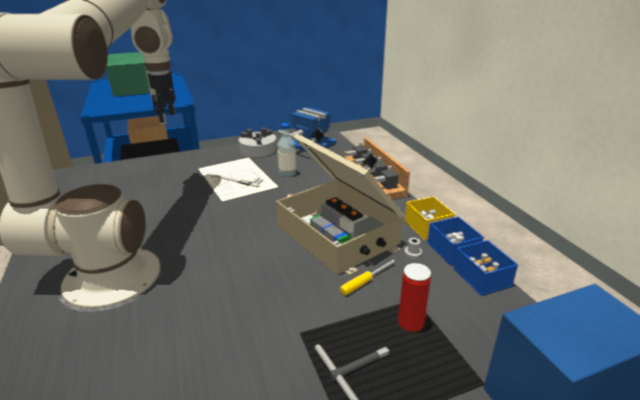

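The cover stands about 50° open at centre-right, with heads at about (319,183) and (307,117) in the scene picture. The relay is at (340,264), just left of the enclosure, and the screwdriver is to its right. The enclosure is yawed about 16.6°. I'll lift, shut the fingers, yaw them and go above the cover edge.

Call:
move_arm(steps=[[0,0,0.05,0,0,0.14,1],[0.02,-0.03,0.09,0,0,0.28,1],[0.045,-0.065,0.12,0,0,0.42,1],[0.07,-0.1,0.14,0,0,0.56,1],[0.097,-0.137,0.16,0,0,0.688,1]], force=20)

```text
time_s: 1.2
ee_pos: [0.3089, 0.3716, 0.391]
ee_rot: [-0.147, 0.989, 0.0, 0.0]
wrist_force: [1.4, 1.7, 0.1]
opening: 0.0122
grasp_force: 0.0
```

Call:
move_arm(steps=[[0.028,-0.039,0,0,0,0,1],[0.057,-0.078,0,0,0,0,1],[0.085,-0.117,0,0,0,0,1],[0.114,-0.156,0,0,0,0,1],[0.142,-0.195,0,0,0,0,1]])

```text
time_s: 1.7
ee_pos: [0.4512, 0.176, 0.3899]
ee_rot: [-0.144, 0.99, 0.0, 0.0]
wrist_force: [0.2, 0.6, 0.3]
opening: -0.0
grasp_force: 0.0
```

Call:
move_arm(steps=[[0.028,-0.039,0,0,0,0,1],[0.057,-0.078,0,0,0,0,1],[0.085,-0.117,0,0,0,0,1],[0.114,-0.156,0,0,0,0,1],[0.142,-0.195,0,0,0,0,1]])

```text
time_s: 2.2
ee_pos: [0.5932, -0.0191, 0.3898]
ee_rot: [-0.144, 0.99, -0.0, 0.0]
wrist_force: [0.5, 0.9, 1.2]
opening: 0.0002
grasp_force: 0.0
```

```bash
python3 - <<'E'
from h import *
s=state(); print({k:np.round(s[k],3).tolist() for k in['time_s','joint_pos','ee_pos','ee_rot','wrist_force','opening']})
c,p,d=snap('wrist','w0.png')
for n in['cover_edge','head_l','head_r','cover_hinge']:
    for t in tip_of('wrist',n)[:2]:
        u,v=t['centre'][0]*640,t['centre'][1]*400
        print(n,round(t['confidence'],2),round(u),round(v),back(c,d,u,v))
o=outline_of('wrist','cover_edge')
if o:
    m=cv2.erode(o[0]['pixels'].astype(np.uint8),np.ones((9,9)))
    ys,xs=np.nonzero(m); P=np.array([q for q in(back(c,d,u,v,0) for u,v in list(zip(xs,ys))[::40]) if q is not None])
    for _ in range(4):
        ce=np.median(P,0);n=np.linalg.svd(P-P.mean(0))[2][2];r=abs((P-P.mean(0))@n);P=P[r<max(.003,np.percentile(r,85))] 
    n*=np.sign(n[2]);print('normal',n,'angle',np.degrees(np.arccos(n[2])),'yaw',np.degrees(np.arctan2(n[1],n[0])),len(P),P.mean(0))
E
```

```text
{'time_s': 2.2, 'joint_pos': [-0.032, 0.355, 0.82, 2.036, 0.0, -0.321], 'ee_pos': [0.593, -0.019, 0.39], 'ee_rot': [-0.144, 0.99, -0.0, 0.0], 'wrist_force': [0.478, 0.922, 1.183], 'opening': 0.0}
cover_edge 0.91 294 217 [ 0.62130194 -0.03896761  0.25903321]
head_l 0.77 432 274 [0.62533767 0.08195579 0.29336547]
head_l 0.64 154 269 [ 0.68377877 -0.13588761  0.29552067]
head_r 0.77 432 274 [0.62533767 0.08195579 0.29336547]
head_r 0.64 154 269 [ 0.68377877 -0.13588761  0.29552067]
normal [0.74707294 0.21141135 0.63022794] angle 50.93305825479805 yaw 15.800782397448168 430 [ 0.6395896  -0.03487563  0.23515835]
```

Call:
move_arm(steps=[[0.015,-0.009,-0.03,0,0,0,1],[0.03,-0.017,-0.06,0,0,0,1],[0.03,-0.017,-0.08,0,0,0,1],[0.03,-0.017,-0.1,0,0,0,1]])

```text
time_s: 2.9
ee_pos: [0.6218, -0.0329, 0.2894]
ee_rot: [-0.145, 0.989, -0.0, 0.0]
wrist_force: [0.2, 0.4, 0.9]
opening: 0.0001
grasp_force: 0.0
```

Call:
move_arm(steps=[[0,0,-0.014,0,0,0,1],[-0.007,-0.002,-0.028,0,0,0,1],[-0.014,-0.004,-0.042,0,0,0,1],[-0.02,-0.006,-0.05,0,0,0,1],[-0.026,-0.008,-0.058,0,0,0,1]])

```text
time_s: 3.4
ee_pos: [0.5956, -0.0405, 0.233]
ee_rot: [-0.145, 0.989, -0.0, 0.001]
wrist_force: [-0.4, 1.5, 3.8]
opening: 0.0003
grasp_force: 1.3
```

Call:
move_arm(steps=[[-0.007,-0.002,-0.01,0,0,0,1],[-0.014,-0.004,-0.02,0,0,0,1],[-0.02,-0.006,-0.03,0,0,0,1],[-0.026,-0.007,-0.042,0,0,0,1],[-0.031,-0.008,-0.054,0,0,0,1]])

```text
time_s: 3.9
ee_pos: [0.5648, -0.0489, 0.179]
ee_rot: [-0.145, 0.989, -0.0, 0.001]
wrist_force: [-0.1, -0.1, 1.9]
opening: -0.0002
grasp_force: 0.9
```

Call:
move_arm(steps=[[-0.003,-0.001,-0.012,0,0,0,1],[-0.006,-0.002,-0.024,0,0,0,1],[-0.009,-0.002,-0.036,0,0,0,1],[-0.011,-0.003,-0.048,0,0,0,1],[-0.012,-0.003,-0.06,0,0,0,1]])

```text
time_s: 4.4
ee_pos: [0.5531, -0.0524, 0.1179]
ee_rot: [-0.145, 0.989, -0.0, 0.001]
wrist_force: [-0.2, -0.7, 1.5]
opening: -0.0001
grasp_force: 0.8
```

Call:
move_arm(steps=[[0,0,-0.006,0,0,0,1],[0,0,-0.012,0,0,0,1],[0,0,-0.017,0,0,0,1],[0,0,-0.02,0,0,0,1],[0,0,-0.022,0,0,0,1]])

```text
time_s: 4.9
ee_pos: [0.5535, -0.0532, 0.0955]
ee_rot: [-0.144, 0.99, 0.0, -0.0]
wrist_force: [-1.3, 0.3, 1.9]
opening: 0.0002
grasp_force: 0.7
```

Call:
move_arm(steps=[[0,0,-0.001,0,0,0,1],[0,0,-0.002,0,0,0,1],[0,0,-0.002,0,0,0,1]])

```text
time_s: 5.2
ee_pos: [0.5535, -0.0532, 0.0946]
ee_rot: [-0.144, 0.99, -0.0, 0.0]
wrist_force: [-2.6, 0.2, 6.7]
opening: 0.0004
grasp_force: 3.0
```

Call:
move_arm(steps=[[0,0,-0.0015,0,0,0,1],[0,0,-0.0015,0,0,0,1],[0,0,-0.0015,0,0,0,1]])

```text
time_s: 5.5
ee_pos: [0.5536, -0.0533, 0.0945]
ee_rot: [-0.144, 0.99, -0.0, 0.001]
wrist_force: [-7.5, 0.6, 16.0]
opening: 0.0001
grasp_force: 8.1
```

Call:
move_arm(steps=[[0,0,0.03,0,0,0,1],[-0.02,-0.005,0.07,0,0,0,1],[-0.06,-0.02,0.12,0,0,0,0.5],[-0.09,-0.025,0.17,0,0,0,-0.2],[-0.09,-0.025,0.2,0,0,0,-0.2]])

```text
time_s: 6.0
ee_pos: [0.4618, -0.0785, 0.2921]
ee_rot: [-0.144, 0.99, -0.0, -0.0]
wrist_force: [2.0, 0.2, 1.4]
opening: 0.0436
grasp_force: 0.0
```

```bash
cat > look.py <<'E'
from h import *
import sys
s=state(); print({k:np.round(s[k],4).tolist() for k in['time_s','joint_pos','ee_pos','ee_rot','wrist_force','opening']})
for cam in sys.argv[2:]:
    c,p,d=snap(cam,sys.argv[1]+cam+'.png')
    for n in['cover_edge','head_l','head_r','cover_hinge']:
        for t in tip_of(cam,n)[:2]:
            u,v=t['centre'][0]*640,t['centre'][1]*400
            q=back(c,d,u,v)
            print(cam,n,round(t['confidence'],2),round(u),round(v),None if q is None else np.round(q,4))
    if cam=='wrist':
      vv,uu=np.mgrid[0:400:2,0:640:2]; z=d[::2,::2].ravel(); k=z>0
      P=np.linalg.inv(np.array(c['mtx']))@np.vstack([uu.ravel(),vv.ravel(),np.ones(z.size)])*z
      P=(cv2.Rodrigues(np.array(c['rvec'],float))[0].T@(P-np.array(c['tvec'],float).reshape(3,1))).T[k]
      T=P[(P[:,2]>.134)&(P[:,2]<.155)&(P[:,0]>.4)]
      for lab,sel in(('l',T[:,1]>-.06),('r',T[:,1]<=-.06)):
        Q=T[sel]
        if len(Q)>5:
            (cx,cy),(a,b),an=cv2.minAreaRect(Q[:,:2].astype(np.float32)); print(lab,len(Q),'rect',cx,cy,a,b,an,'z',np.percentile(Q[:,2],[50,90]))
      C=P[(abs(P[:,2]-.0945)<.008)&(P[:,0]>.4)]
      if len(C): print('cover z',np.median(C[:,2]),cv2.minAreaRect(C[:,:2].astype(np.float32)))
E
python3 look.py a wrist scene
```

```text
{'time_s': 6.0, 'joint_pos': [-0.1682, -0.0755, 0.1325, 1.7789, -0.0002, -0.4567], 'ee_pos': [0.4618, -0.0785, 0.2921], 'ee_rot': [-0.1438, 0.9896, -0.0001, -0.0001], 'wrist_force': [2.0467, 0.2094, 1.3884], 'opening': 0.0436}
wrist cover_edge 0.77 322 244 [ 0.5347 -0.0598  0.0949]
wrist head_l 0.63 203 265 [ 0.5692 -0.171   0.1453]
wrist head_l 0.57 436 268 [0.5072 0.0493 0.1454]
wrist head_r 0.63 203 265 [ 0.5692 -0.171   0.1453]
wrist head_r 0.57 436 268 [0.5072 0.0493 0.1454]
l 105 rect 0.5069312453269958 0.04918306693434715 0.033910222351551056 0.00953002367168665 17.23412322998047 z [0.14312192 0.14501689]
r 109 rect 0.5694465637207031 -0.17095443606376648 0.0343196727335453 0.009447681717574596 19.879825592041016 z [0.14299711 0.14481795]
cover z 0.09467437633051999 ((0.6139762997627258, -0.016726821660995483), (0.23568010330200195, 0.793609082698822), 16.056058883666992)
scene cover_edge 0.63 348 184 [ 0.543  -0.0592  0.092 ]
scene head_l 0.71 359 208 [0.5048 0.0541 0.1382]
scene head_l 0.65 342 144 [ 0.5808 -0.302  -0.0021]
scene head_r 0.71 359 208 [0.5048 0.0541 0.1382]
scene head_r 0.65 342 144 [ 0.5808 -0.302  -0.0021]
scene cover_hinge 0.7 283 197 [0.7316 0.0056 0.0918]
```

Cover is shut flat (z 0.0947). Going to head_l with the yaw trimmed.

Call:
move_arm(steps=[[0.015,0.043,-0.02,0,0,-0.012,-0.1],[0.03,0.085,-0.06,0,0,-0.012,-0.1],[0.045,0.1275,-0.09,0,0,-0.012,-0.1],[0.045,0.1275,-0.11,0,0,-0.012,-0.1]])

```text
time_s: 6.9
ee_pos: [0.5092, 0.0523, 0.178]
ee_rot: [-0.139, 0.99, 0.0, -0.001]
wrist_force: [-0.5, -1.7, 0.4]
opening: 0.0469
grasp_force: 0.0
```

```bash
python3 look.py b wrist
```

```text
{'time_s': 6.9, 'joint_pos': [0.1021, -0.0164, -0.0335, 1.5551, 0.0006, -0.1776], 'ee_pos': [0.5092, 0.0523, 0.178], 'ee_rot': [-0.1394, 0.9902, 0.0003, -0.0007], 'wrist_force': [-0.5022, -1.7257, 0.3591], 'opening': 0.0469}
wrist cover_edge 0.57 160 202 [ 0.5364 -0.0639  0.0944]
wrist head_l 0.78 321 230 [0.5073 0.0497 0.1453]
wrist head_r 0.78 321 230 [0.5073 0.0497 0.1453]
l 250 rect 0.5073539614677429 0.05009299889206886 0.034807123243808746 0.009653299115598202 16.1911563873291 z [0.14334078 0.14508305]
cover z 0.09466091039857333 ((0.6071790456771851, -0.04104289412498474), (0.20762258768081665, 0.3118532598018646), 15.777714729309082)
```

View pics/bwrist.png

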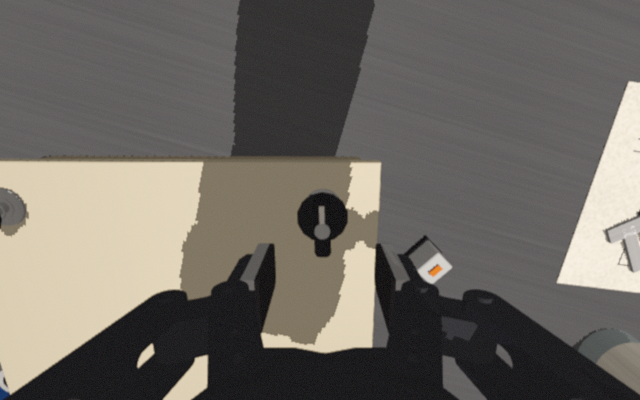

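The wing sits at (322,230), in line and midway between the fingers at (262,265) and (385,265). The relay at (430,258) is clear. Descending.

Call:
move_arm(steps=[[0,0,0,0,0,0,-0.1],[0,0,0,0,0,0,-0.1]])

```text
time_s: 7.35
ee_pos: [0.5093, 0.0486, 0.1819]
ee_rot: [-0.138, 0.99, -0.0, 0.001]
wrist_force: [0.3, -0.4, 0.1]
opening: 0.0473
grasp_force: 0.0
```

Call:
move_arm(steps=[[-0.002,0.001,-0.02,0,0,0,-0.1],[-0.002,0.001,-0.04,0,0,0,-0.1],[-0.002,0.001,-0.055,0,0,0,-0.1],[-0.002,0.001,-0.0585,0,0,0,-0.1],[-0.002,0.001,-0.0585,0,0,0,-0.1]])

```text
time_s: 7.85
ee_pos: [0.5068, 0.0502, 0.122]
ee_rot: [-0.138, 0.99, 0.0, -0.0]
wrist_force: [0.0, 0.3, 0.2]
opening: 0.047
grasp_force: 0.0
```

Call:
move_arm(steps=[[0,0,0,0,0,0,1],[0,0,0,0,0,0,1],[0,0,0,0,0,0,1],[0,0,0,0,0,0,1],[0,0,0,0,0,0,1]], force=50)

```text
time_s: 8.35
ee_pos: [0.5073, 0.0503, 0.1224]
ee_rot: [-0.138, 0.99, -0.0, 0.001]
wrist_force: [1.9, -1.5, 2.1]
opening: 0.0093
grasp_force: 51.3
```

Call:
move_arm(steps=[[0,0,-0.0015,0,0,0,1],[0,0,-0.003,0,0,0,1],[0,0,-0.0045,0,0,0,1],[0,0,-0.006,0,0,0,1],[0,0,-0.006,0,0,0,1]])

```text
time_s: 8.85
ee_pos: [0.5072, 0.0503, 0.1159]
ee_rot: [-0.138, 0.99, -0.0, 0.0]
wrist_force: [3.5, -2.4, 3.9]
opening: 0.0089
grasp_force: 51.6
```

Call:
move_arm(steps=[[0,0,-0.0007,0,0,0,1],[0,0,-0.0014,0,0,0,1],[0,0,-0.002,0,0,0,1],[0,0,-0.002,0,0,0,1]])

```text
time_s: 9.25
ee_pos: [0.5071, 0.0503, 0.114]
ee_rot: [-0.138, 0.99, -0.0, 0.0]
wrist_force: [2.8, -2.4, 5.3]
opening: 0.0089
grasp_force: 51.8
```

Call:
move_arm(steps=[[0,0,-0.0005,0,0,0,1],[0,0,-0.001,0,0,0,1],[0,0,-0.001,0,0,0,1]])

```text
time_s: 9.55
ee_pos: [0.5072, 0.0503, 0.1131]
ee_rot: [-0.138, 0.99, -0.0, 0.0]
wrist_force: [3.4, -2.4, 5.6]
opening: 0.009
grasp_force: 51.8
```

Call:
move_arm(steps=[[0,0,-0.0005,0,0,0,1],[0,0,-0.001,0,0,0,1],[0,0,-0.001,0,0,0,1]])

```text
time_s: 9.85
ee_pos: [0.5072, 0.0503, 0.1122]
ee_rot: [-0.138, 0.99, -0.0, 0.0]
wrist_force: [1.8, -3.9, 5.7]
opening: 0.0088
grasp_force: 51.9
```

Call:
move_arm(steps=[[0,0,-0.0005,0,0,0,1],[0,0,-0.001,0,0,0,1],[0,0,-0.001,0,0,0,1]])

```text
time_s: 10.15
ee_pos: [0.5072, 0.0503, 0.1112]
ee_rot: [-0.138, 0.99, -0.0, 0.0]
wrist_force: [2.4, -3.2, 6.1]
opening: 0.0089
grasp_force: 51.9
```

Call:
move_arm(steps=[[0,0,-0.0005,0,0,0,1],[0,0,-0.001,0,0,0,1],[0,0,-0.001,0,0,0,1]])

```text
time_s: 10.45
ee_pos: [0.5072, 0.0503, 0.1103]
ee_rot: [-0.138, 0.99, -0.0, 0.0]
wrist_force: [1.8, -3.1, 6.6]
opening: 0.0091
grasp_force: 52.0
```

Call:
move_arm(steps=[[0,0,-0.0005,0,0,0,1],[0,0,-0.001,0,0,0,1],[0,0,-0.001,0,0,0,1]])

```text
time_s: 10.75
ee_pos: [0.5072, 0.0503, 0.1093]
ee_rot: [-0.138, 0.99, -0.0, 0.0]
wrist_force: [3.1, -3.8, 7.1]
opening: 0.0088
grasp_force: 52.0
```

Call:
move_arm(steps=[[0,0,-0.0005,0,0,0,1],[0,0,-0.001,0,0,0,1],[0,0,-0.001,0,0,0,1]])

```text
time_s: 11.05
ee_pos: [0.5072, 0.0503, 0.1084]
ee_rot: [-0.138, 0.99, -0.0, 0.0]
wrist_force: [2.8, -3.4, 7.4]
opening: 0.009
grasp_force: 52.1
```

Call:
move_arm(steps=[[0,0,-0.0005,0,0,0,1],[0,0,-0.001,0,0,0,1],[0,0,-0.001,0,0,0,1]])

```text
time_s: 11.35
ee_pos: [0.5072, 0.0504, 0.1077]
ee_rot: [-0.138, 0.99, -0.0, 0.001]
wrist_force: [3.0, -3.1, 9.2]
opening: 0.0089
grasp_force: 52.4
```

Call:
move_arm(steps=[[0,0,-0.0005,0,0,0,1],[0,0,-0.001,0,0,0,1],[0,0,-0.001,0,0,0,1]])

```text
time_s: 11.65
ee_pos: [0.5073, 0.0504, 0.1073]
ee_rot: [-0.138, 0.99, -0.0, 0.001]
wrist_force: [-0.3, -2.6, 13.9]
opening: 0.009
grasp_force: 53.0
```

Leaf felt at about 14 N. Turning clockwise.

Call:
move_arm(steps=[[0,0,-0.0001,0,0,-0.1,1],[0,0,-0.0001,0,0,-0.2,1],[0,0,-0.0001,0,0,-0.3,1],[0,0,-0.0001,0,0,-0.4,1],[0,0,-0.0001,0,0,-0.4,1]])

```text
time_s: 12.15
ee_pos: [0.5073, 0.0506, 0.1072]
ee_rot: [0.063, 0.998, 0.0, 0.001]
wrist_force: [-0.4, -2.5, 14.2]
opening: 0.0091
grasp_force: 53.1
```

Call:
move_arm(steps=[[0,0,0,0,0,-0.12,1],[0,0,0,0,0,-0.24,1],[0,0,0,0,0,-0.36,1],[0,0,0,0,0,-0.48,1],[0,0,0,0,0,-0.6,1]])

```text
time_s: 12.65
ee_pos: [0.5074, 0.0509, 0.1073]
ee_rot: [0.356, 0.935, 0.001, 0.001]
wrist_force: [1.4, 0.5, 13.8]
opening: 0.0091
grasp_force: 53.1
```

Call:
move_arm(steps=[[0,0,0,0,0,-0.12,1],[0,0,0,0,0,-0.24,1],[0,0,0,0,0,-0.36,1],[0,0,0,0,0,-0.48,1],[0,0,0,0,0,-0.57,1]])

```text
time_s: 13.15
ee_pos: [0.5077, 0.051, 0.1073]
ee_rot: [0.604, 0.797, 0.001, 0.001]
wrist_force: [1.9, 1.1, 13.0]
opening: 0.0092
grasp_force: 53.0
```

Call:
move_arm(steps=[[0,0,0,0,0,0,1],[0,0,0,0,0,0,1]])

```text
time_s: 13.35
ee_pos: [0.5077, 0.051, 0.1073]
ee_rot: [0.602, 0.798, 0.001, 0.001]
wrist_force: [1.6, 1.1, 13.7]
opening: 0.009
grasp_force: 52.9
```

Call:
move_arm(steps=[[0,0,0.0015,0,0,0,1],[0,0,0.003,0,0,0,1],[0,0,0.004,0,0,0,1],[0,0,0.004,0,0,0,1]])

```text
time_s: 13.75
ee_pos: [0.5076, 0.051, 0.1106]
ee_rot: [0.602, 0.798, 0.001, 0.0]
wrist_force: [4.7, 0.5, 6.8]
opening: 0.0091
grasp_force: 52.0
```

Call:
move_arm(steps=[[0,0,0,0,0,0,0.3],[0,0,0,0,0,0,-0.1],[0,0,0,0,0,0,-0.1],[0,0,0.003,0,0,0,-0.1],[0,0,0.02,0,0,0,-0.1]])

```text
time_s: 14.25
ee_pos: [0.5057, 0.0503, 0.1282]
ee_rot: [0.602, 0.798, -0.001, -0.001]
wrist_force: [0.2, 0.5, -0.3]
opening: 0.0468
grasp_force: 0.0
```

Call:
move_arm(steps=[[0,0,0.03,0,0,0,-0.1],[0,0,0.06,0,0,0,-0.1],[0,0,0.06,0,0,0,-0.1],[0,0,0.06,0,0,0,-0.1]])

```text
time_s: 14.65
ee_pos: [0.5071, 0.0505, 0.1902]
ee_rot: [0.602, 0.798, 0.0, 0.0]
wrist_force: [0.5, -0.1, -1.0]
opening: 0.0468
grasp_force: 0.0
```

```bash
sed -i "s/>.134)/>.120)/" look.py; python3 look.py c wrist
```

```text
{'time_s': 14.65, 'joint_pos': [0.0991, -0.0222, -0.0157, 1.5764, 0.0001, 1.3919], 'ee_pos': [0.5071, 0.0505, 0.1902], 'ee_rot': [0.6023, 0.7983, 0.0003, 0.0003], 'wrist_force': [0.5307, -0.1158, -0.9592], 'opening': 0.0468}
wrist cover_edge 0.59 317 334 [ 0.5328 -0.0629  0.0948]
wrist cover_hinge 0.68 575 335 [ 0.7475 -0.0031  0.0948]
l 192 rect 0.5074868202209473 0.05068141967058182 0.00933973677456379 0.0357726588845253 15.923230171203613 z [0.1314112  0.13307461]
cover z 0.09465443759398737 ((0.6176547408103943, 0.006483793258666992), (0.2534170150756836, 0.22674039006233215), 15.73037052154541)
```

View pics/cwrist.png

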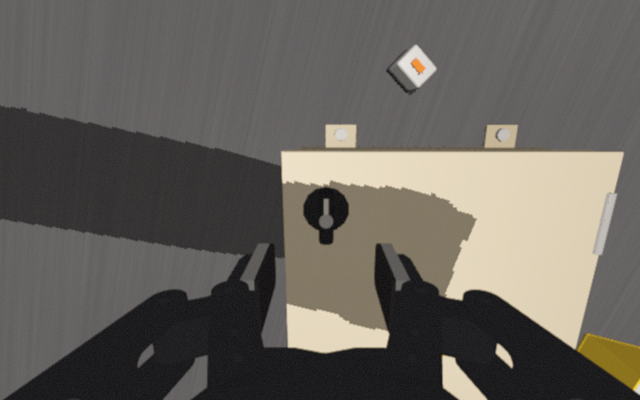

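The left wing at (326,220) is turned 90° and held in, its top 12 mm lower than before, so it is caught. On to the right head.

Call:
move_arm(steps=[[0.006,-0.022,0.01,0,0,0.14,-0.1],[0.012,-0.045,0.01,0,0,0.28,-0.1],[0.018,-0.067,0.01,0,0,0.42,-0.1],[0.025,-0.09,0.01,0,0,0.56,-0.1],[0.031,-0.11,0.01,0,0,0.7,-0.1]])

```text
time_s: 15.4
ee_pos: [0.5378, -0.0607, 0.1991]
ee_rot: [0.289, 0.957, -0.0, -0.0]
wrist_force: [-0.3, -0.2, -0.0]
opening: 0.0468
grasp_force: 0.0
```

Call:
move_arm(steps=[[0.006,-0.022,0,0,0,0.14,-0.1],[0.012,-0.045,0,0,0,0.28,-0.1],[0.018,-0.067,0,0,0,0.42,-0.1],[0.025,-0.09,0,0,0,0.56,-0.1],[0.0314,-0.1115,-0.01,0,0,0.7,-0.1]])

```text
time_s: 15.9
ee_pos: [0.5697, -0.1722, 0.1902]
ee_rot: [-0.056, 0.998, -0.0, 0.0]
wrist_force: [0.9, -0.5, 0.1]
opening: 0.0472
grasp_force: 0.0
```

Call:
move_arm(steps=[[0,0,0,0,0,0.1,-0.1],[0,0,0,0,0,0.169,-0.1],[0,0,0,0,0,0.169,-0.1],[0,0,0,0,0,0.169,-0.1]])

```text
time_s: 16.3
ee_pos: [0.5691, -0.171, 0.1894]
ee_rot: [-0.137, 0.991, 0.0, -0.0]
wrist_force: [-1.0, 1.0, 0.1]
opening: 0.0469
grasp_force: 0.0
```

```bash
python3 look.py d wrist
```

```text
{'time_s': 16.3, 'joint_pos': [-0.2919, 0.1831, 0.2014, 1.5898, 0.0, -0.5661], 'ee_pos': [0.5691, -0.171, 0.1894], 'ee_rot': [-0.1366, 0.9906, 0.0001, -0.0003], 'wrist_force': [-0.9843, 1.0051, 0.0648], 'opening': 0.0469}
wrist cover_edge 0.65 472 203 [ 0.5374 -0.0633  0.0949]
wrist head_l 0.94 323 230 [ 0.5712 -0.1716  0.1453]
wrist head_r 0.94 323 230 [ 0.5712 -0.1716  0.1453]
wrist cover_hinge 0.17 229 209 [ 0.6183 -0.2557  0.0234]
l 25 rect 0.5121950507164001 0.033001117408275604 0.008840474300086498 0.0033308255951851606 1.1284321546554565 z [0.12189764 0.12455982]
r 302 rect 0.5703123211860657 -0.17157487571239471 0.03180093690752983 0.03185297176241875 73.64173126220703 z [0.14279858 0.14498596]
cover z 0.09468473905175143 ((0.6416451930999756, -0.14482122659683228), (0.21716149151325226, 0.5306071043014526), 15.780771255493164)
```

View pics/dwrist.png

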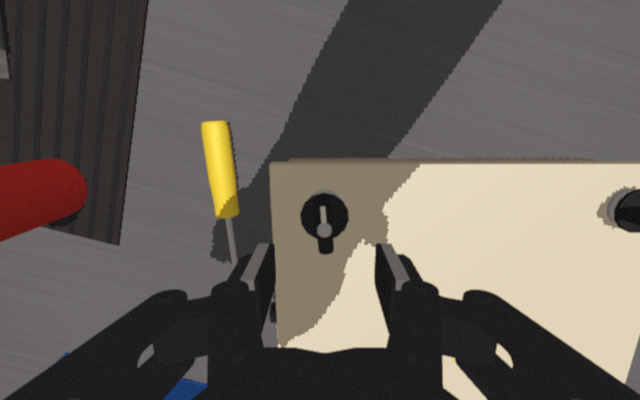

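The right wing at (324,230) is in line between the fingers; the screwdriver at (222,170) is clear at bench level. Descend, grip and press.

Call:
move_arm(steps=[[0.001,0,-0.025,0,0,0.003,-0.1],[0.001,0,-0.05,0,0,0.003,-0.1],[0.001,0,-0.063,0,0,0.003,-0.1],[0.001,0,-0.067,0,0,0.003,-0.1],[0.001,0,-0.067,0,0,0.003,-0.1]])

```text
time_s: 17.05
ee_pos: [0.5702, -0.171, 0.1229]
ee_rot: [-0.139, 0.99, 0.0, -0.0]
wrist_force: [-1.0, -0.4, 0.0]
opening: 0.0471
grasp_force: 0.0
```

Call:
move_arm(steps=[[0,0,0,0,0,0,1],[0,0,0,0,0,0,1],[0,0,0,0,0,0,1],[0,0,0,0,0,0,1],[0,0,0,0,0,0,1]], force=50)

```text
time_s: 17.55
ee_pos: [0.5707, -0.171, 0.1234]
ee_rot: [-0.139, 0.99, -0.0, 0.001]
wrist_force: [2.0, 2.4, 2.0]
opening: 0.0086
grasp_force: 52.0
```

Call:
move_arm(steps=[[0,0,-0.0015,0,0,0,1],[0,0,-0.003,0,0,0,1],[0,0,-0.0045,0,0,0,1],[0,0,-0.006,0,0,0,1],[0,0,-0.006,0,0,0,1]])

```text
time_s: 18.05
ee_pos: [0.5706, -0.1711, 0.1168]
ee_rot: [-0.139, 0.99, -0.0, 0.0]
wrist_force: [4.7, 1.5, 4.2]
opening: 0.0086
grasp_force: 52.3
```

Call:
move_arm(steps=[[0,0,-0.0005,0,0,0,1],[0,0,-0.001,0,0,0,1],[0,0,-0.001,0,0,0,1]])

```text
time_s: 18.35
ee_pos: [0.5706, -0.1711, 0.116]
ee_rot: [-0.139, 0.99, -0.0, 0.0]
wrist_force: [4.7, 2.8, 4.6]
opening: 0.0088
grasp_force: 52.3
```

Call:
move_arm(steps=[[0,0,-0.0005,0,0,0,1],[0,0,-0.001,0,0,0,1],[0,0,-0.001,0,0,0,1]])

```text
time_s: 18.65
ee_pos: [0.5706, -0.1711, 0.115]
ee_rot: [-0.139, 0.99, -0.0, 0.0]
wrist_force: [4.6, 1.7, 5.0]
opening: 0.0088
grasp_force: 52.3
```

Call:
move_arm(steps=[[0,0,-0.0005,0,0,0,1],[0,0,-0.001,0,0,0,1],[0,0,-0.001,0,0,0,1]])

```text
time_s: 18.95
ee_pos: [0.5706, -0.1711, 0.1141]
ee_rot: [-0.139, 0.99, -0.0, 0.001]
wrist_force: [4.4, 3.2, 5.6]
opening: 0.0088
grasp_force: 52.4
```

Call:
move_arm(steps=[[0,0,-0.0005,0,0,0,1],[0,0,-0.001,0,0,0,1],[0,0,-0.001,0,0,0,1]])

```text
time_s: 19.25
ee_pos: [0.5706, -0.171, 0.1132]
ee_rot: [-0.139, 0.99, -0.0, 0.0]
wrist_force: [4.6, 3.0, 5.8]
opening: 0.0086
grasp_force: 52.4
```

Call:
move_arm(steps=[[0,0,-0.0005,0,0,0,1],[0,0,-0.001,0,0,0,1],[0,0,-0.001,0,0,0,1]])

```text
time_s: 19.55
ee_pos: [0.5706, -0.171, 0.1122]
ee_rot: [-0.139, 0.99, -0.0, 0.001]
wrist_force: [3.7, 2.7, 5.7]
opening: 0.009
grasp_force: 52.5
```

Call:
move_arm(steps=[[0,0,-0.0005,0,0,0,1],[0,0,-0.001,0,0,0,1],[0,0,-0.001,0,0,0,1]])

```text
time_s: 19.85
ee_pos: [0.5707, -0.1711, 0.1118]
ee_rot: [-0.139, 0.99, -0.0, 0.001]
wrist_force: [2.4, 3.0, 9.7]
opening: 0.009
grasp_force: 53.0
```

Call:
move_arm(steps=[[0,0,-0.0005,0,0,0,1],[0,0,-0.0009,0,0,0,1],[0,0,-0.0009,0,0,0,1]])

```text
time_s: 20.15
ee_pos: [0.5708, -0.1711, 0.1115]
ee_rot: [-0.139, 0.99, -0.0, 0.001]
wrist_force: [2.0, 2.7, 12.7]
opening: 0.0088
grasp_force: 53.5
```

Call:
move_arm(steps=[[0,0,-0.0002,0,0,-0.1,1],[0,0,-0.0002,0,0,-0.2,1],[0,0,-0.0002,0,0,-0.3,1],[0,0,-0.0002,0,0,-0.4,1],[0,0,-0.0002,0,0,-0.4,1]])

```text
time_s: 20.65
ee_pos: [0.5707, -0.1711, 0.1114]
ee_rot: [0.062, 0.998, -0.0, 0.001]
wrist_force: [1.7, 3.9, 13.6]
opening: 0.0088
grasp_force: 53.6
```

Call:
move_arm(steps=[[0,0,0,0,0,-0.12,1],[0,0,0,0,0,-0.24,1],[0,0,0,0,0,-0.36,1],[0,0,0,0,0,-0.48,1],[0,0,0,0,0,-0.6,1]])

```text
time_s: 21.15
ee_pos: [0.5707, -0.1711, 0.1114]
ee_rot: [0.355, 0.935, 0.0, 0.001]
wrist_force: [2.1, 2.8, 14.9]
opening: 0.0085
grasp_force: 53.6
```

Call:
move_arm(steps=[[0,0,0,0,0,-0.12,1],[0,0,0,0,0,-0.24,1],[0,0,0,0,0,-0.36,1],[0,0,0,0,0,-0.48,1],[0,0,0,0,0,-0.57,1]])

```text
time_s: 21.65
ee_pos: [0.5707, -0.171, 0.1114]
ee_rot: [0.603, 0.797, 0.0, 0.001]
wrist_force: [0.7, 3.6, 14.0]
opening: 0.0089
grasp_force: 53.6
```

Call:
move_arm(steps=[[0,0,0,0,0,0,1],[0,0,0,0,0,0,1]])

```text
time_s: 21.85
ee_pos: [0.5706, -0.1711, 0.1113]
ee_rot: [0.602, 0.799, 0.0, 0.001]
wrist_force: [1.0, 3.4, 14.4]
opening: 0.0087
grasp_force: 53.6
```

Call:
move_arm(steps=[[0,0,0.0015,0,0,0,1],[0,0,0.003,0,0,0,1],[0,0,0.004,0,0,0,1],[0,0,0.004,0,0,0,1]])

```text
time_s: 22.25
ee_pos: [0.5706, -0.171, 0.1141]
ee_rot: [0.601, 0.799, 0.0, 0.0]
wrist_force: [4.6, 2.0, 6.3]
opening: 0.0089
grasp_force: 52.4
```

Call:
move_arm(steps=[[0,0,0,0,0,0,0.3],[0,0,0,0,0,0,-0.1],[0,0,0,0,0,0,-0.1],[0,0,0.003,0,0,0,-0.1],[0,0,0.02,0,0,0,-0.1]])

```text
time_s: 22.75
ee_pos: [0.5691, -0.1709, 0.1319]
ee_rot: [0.602, 0.799, -0.001, -0.002]
wrist_force: [0.2, -0.6, -0.2]
opening: 0.0468
grasp_force: 0.0
```

Call:
move_arm(steps=[[0,0,0.04,0,0,0,-0.1],[-0.03,0.02,0.08,0,0,0,-0.1],[-0.07,0.05,0.13,0,0,0,-0.1],[-0.09,0.07,0.17,0,0,0,-0.1],[-0.09,0.07,0.17,0,0,0,-0.1]])

```text
time_s: 23.25
ee_pos: [0.4788, -0.1001, 0.308]
ee_rot: [0.601, 0.799, 0.001, 0.002]
wrist_force: [0.4, -1.0, -0.8]
opening: 0.047
grasp_force: 0.0
```

```bash
python3 look.py e wrist side
```

```text
{'time_s': 23.25, 'joint_pos': [-0.2061, -0.0201, 0.2177, 1.8042, -0.0001, 1.0844], 'ee_pos': [0.4788, -0.1001, 0.308], 'ee_rot': [0.6014, 0.799, 0.0009, 0.002], 'wrist_force': [0.3871, -1.0335, -0.8251], 'opening': 0.047}
wrist cover_edge 0.7 379 155 [ 0.531  -0.0614  0.0951]
wrist head_l 0.92 402 33 [0.508  0.0498 0.1332]
wrist head_r 0.92 402 33 [0.508  0.0498 0.1332]
wrist cover_hinge 0.62 585 159 [ 0.7523 -0.0033  0.0935]
l 140 rect 0.507949948310852 0.04971223697066307 0.009654390625655651 0.03476257622241974 16.499500274658203 z [0.13124151 0.13327414]
cover z 0.09472514760235597 ((0.6298195719718933, -0.03607308864593506), (0.2536425292491913, 0.3080395758152008), 15.923964500427246)
side cover_edge 0.58 310 218 [ 0.5357 -0.0618  0.0925]
side cover_edge 0.43 411 252 [ 0.7809 -0.2142  0.0138]
side head_l 0.63 334 222 [ 0.5685 -0.1625  0.1319]
side head_l 0.39 289 192 [0.5106 0.0469 0.1287]
side head_r 0.63 334 222 [ 0.5685 -0.1625  0.1319]
side head_r 0.39 289 192 [0.5106 0.0469 0.1287]
side cover_hinge 0.78 369 195 [0.7536 0.0022 0.0903]
```

View pics/ewrist.png

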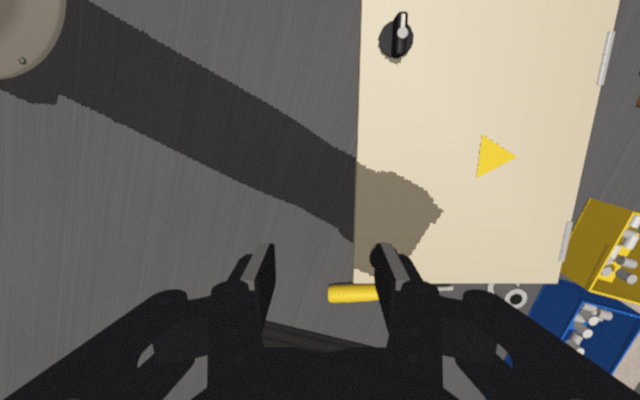

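The left wing at (402,33) is locked and the cover is shut. The right head is hidden behind a finger at about (380,255), so I'll shift to see it.

Call:
move_arm(steps=[[0,-0.04,0.02,0,0,0,-0.1],[0.02,-0.07,0.03,0,0,0,-0.1],[0.02,-0.1,0.03,0,0,0,-0.1],[0.02,-0.1,0.03,0,0,0,-0.1]])

```text
time_s: 24.15
ee_pos: [0.5006, -0.2041, 0.3322]
ee_rot: [0.603, 0.798, -0.001, -0.001]
wrist_force: [1.4, 0.2, 0.5]
opening: 0.0474
grasp_force: 0.0
```

```bash
python3 look.py f wrist
```

```text
{'time_s': 24.15, 'joint_pos': [-0.3868, 0.1324, 0.4268, 1.8671, -0.0007, 0.9069], 'ee_pos': [0.5006, -0.2041, 0.3322], 'ee_rot': [0.6027, 0.798, -0.0006, -0.0008], 'wrist_force': [1.3521, 0.1666, 0.4674], 'opening': 0.0474}
wrist cover_edge 0.6 392 58 [ 0.5365 -0.0637  0.0951]
wrist head_l 0.6 399 165 [ 0.5712 -0.1683  0.1361]
wrist head_r 0.6 399 165 [ 0.5712 -0.1683  0.1361]
wrist cover_hinge 0.74 595 52 [0.7452 0.0018 0.0951]
r 93 rect 0.5702419281005859 -0.17079348862171173 0.009774412028491497 0.03468538448214531 14.13249397277832 z [0.13427867 0.13600479]
cover z 0.09473392221986289 ((0.6737158298492432, -0.19012971222400665), (0.25354644656181335, 0.4331672191619873), 15.84823989868164)
```

Right wing is turned 90° and held in by about 9 mm. Everything is at rest, so I'm handing in.

```bash
python3 -c "
from workcell import *
print(hand_in())"
```

```text
the job is handed in; nothing more can be done
None
```

The cover is shut and both fasteners are pressed in, turned a quarter turn and let go; in the last wrist-camera readings both wings sat crosswise, held in about 12 mm (left) and 9 mm (right). The readings I took while pressing and turning stayed under 15 N, I saw no bench item touched (positions not measured), and I handed the job in at about 24 s; hand-in returned no verdict.

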